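Start the hold-down bolt of a measuring fixture

ROBOT

A 6-joint arm with a two-finger parallel gripper is mounted at the origin on the work surface. World frame = base frame: x ahead of the robot, y to its left, z up, the work surface at z = 0. Lengths are in m, angles in degrees, forces in N, time in s.
With the tool pointing down it reaches from about 0.325 to 0.775 m from the base axis. Payload 9.3 kg.
Tool frame: the origin (TCP) lies between the finger pads; the fingertips stand 17 mm ahead of it and the grasp point (between the pads) lies 2 mm behind it; z points along the fingers, y is the line along which they close (so a half turn about z gives the same grasp; the last joint's range is limited). The gripper opens to 85 mm and grips with 20 to 120 N. Pads are 22 mm wide; open, the fingers measure 114 mm over their backs; the gripper's body (76 mm by 85 mm) begins 54 mm behind the grasp point. The pads swing forward as they close: fully open they stand 13 mm farther back than shut.
Start: joints at [65.455, 14.817, 1.232, 76.415, 0, 81.257], TCP at [0.15, 0.529, 0.248] pointing down, gripper open.
Joint ranges: [-174.27, 174.27], [-52.1, 104.24], [-59.71, 78.15], [-110.17, 111.67], [-87.03, 83.33], [-180, 180]. Speed limits (degrees/s): [127.2, 127.2, 159.86, 180, 180, 180].

INTERFACE

Orientations are given as [roll, pitch, yaw] about the fixed x, y, z axes, in that order (R = Rz(yaw) Ry(pitch) Rx(roll)).
In Python, from station import state, eyes, ctrl, nets gives the robot as it stands.
- The arm moves only by the shell command python3 -m jog 'ROWS' [FORCE]. ROWS is JSON, one flat list of numbers, 7 for each row, row after row: the gripper command: -1 is shut, 1 is fully open, values between are in proportion, then the shift along the tool's x, y, z in cm, then the turn, a rotation vector about the tool's x, y, z in rad. In form: [hand, tx, ty, tz, ax, ay, az, hand, tx, ty, tz, ax, ay, az, ...]. A call has 1 to 10 rows; each row is the pose to reach, as a shift and turn from the pose commanded when the call began, along the tool's axes at that moment; what a row does not reach only later rows make up. A row lasts 1/12 s, in which the tool goes at most 41.7 mm and 7.16 degrees, less where a joint would pass 70% of its speed; a pose out of reach is approached as far as the arm can. A call with a gripper value outside its range is refused whole. The fingers move at their own pace and stop on an object; FORCE is the grip in N (left out, the last holds). Time passes only in rows, so rows that repeat a pose let the fingers close. It gives the time, the measured TCP pose, the force, the opening and the grip force at its end, in the units of the state.
- state(): the state, without advancing time (a new reading comes with each control period).
- eyes.capture(name): name is "side" or "top" or "wrist"; returns a dict with "image" (480x640x3 uint8, blue, green, red), "fx", "fy", "cx", "cy" (pixels), "R" (3x3) and "t" (3): a world point X has camera coordinates R X + t. Camera axes: x right, y down, z forward; pixel columns grow to the right and rows downward; lengths in m; the calibration is good to about 2 mm. A picture is of the moment at which its call begins. There is no depth.
- ctrl.finish_job(): hands the job in; it is judged then, once.
Trained networks look in the newest picture that a camera, given by its name, has taken for a name from the list of things; names that differ only in an ending like _2 or _b are one class to them, and where a whole thing is asked for, a point or a joint stands for the part that bears it (a point fixed in the world has none). Each returns a list of dicts, best first, with "score" (0 to 1); they miss things now and then, are a little off and sometimes report something else, mostly with a low value. They report only what shows in the picture. A call takes as long as a camera call. They do not tell look-alikes from the thing itself.
- nets.search_frame(target, camera): "xy" ([column, row] in pixels, amid what is visible of it).
- nets.cut_out(target, camera): "region" (480x640 bool, what is visible of it) and "xy" ([column, row] in pixels, amid what is visible of it).
- nets.landmark_of(target, camera): "xy" ([column, row] in pixels: a listed point, or the origin of a listed thing).
The state is a dict: "time": time; "q": joint angles; "joint_vel": joint speeds; "joint_efforts": joint torques, N m; "eef_pos": TCP position; "orientation": TCP orientation; "contact_force": force on the tool from outside, world axes, zero at the start; "moment": the same for the moment, N m; "opening": finger opening in m; "grip_force": force on a finger pad.
Only numpy, scipy, OpenCV 4.12 (cv2) and the standard library are available. Lean on these libraries where they do the work, as an engineer would, in place of code of your own. Each camera call takes 0.05 s, during which the arm holds its last target. There are 200 camera calls.

TASK

Start the big hex-head bolt in the threaded boss of the fixture by hand, without cross-threading: first turn it backward (counterclockwise from above) only until you feel it drop off the start of the thread, let it settle there, then turn it forward one full turn, regripping as needed. Finish while holding: keep the bolt's head gripped still, not letting go, with the bolt started one turn, so that a clamp can be slipped under it; leave the other things on the table where they are.

Things in the scene. Friction and masses are not known exactly. Their poses are not given: they have to be found in the camera images.
- bolt_head: hexagonal bolt head, plain steel: 36 mm across flats, 41.6 mm across corners, 30 mm high, axis vertical; 36 mm of bare shank (27 mm thick) between it and the boss at the start. Origin: centre of the head, half-way up, about 110 mm above the table at the start; z up; two opposite flats face its +y and -y, the others lie at every 60 degrees. Only this head is gripped
- bolt (a joint): how far the bolt has been turned since the start, rad: 0 at the start, positive forward (tightening, clockwise from above), negative backward. No stops; turns easily (0.02 N m) and stays where it is left. The thread's start, where it drops, lies 0.5 to 1.8 rad backward, not visible. Fingers straddling the head some 2 mm wider than the flats turn it like a spanner
- bolt_depth (a joint): how deep the bolt sits, m, positive downward: 0.5 to 2 mm at the start, then rising to 0 and dropping to about 8 mm when turned back past the thread's start, 14.5 to 16 mm (within the play) one full turn forward of that; end stop at 20.5 mm. It sinks by its own weight (0.4 kg), guided upright; a hard grip holds it up, a loose one lets it slide
- boss_mouth (a point): centre of the boss's top face, on the bolt's axis, 60 mm above the table; z up. The thread inside is hidden: single start, right-hand, lead 8 mm (1.3 mm a rad: the bolt climbs when turned backward, sinks when turned forward), with 1.2 mm of axial play once engaged
- fixture: fixture fixed to the table: dark steel base plate 150 (x) x 110 (y) x 16 mm with a round steel boss 64 mm across whose top is 60 mm above the table; the bolt stands in its centre. Low screw heads at the plate's corners. Origin: centre of the underside, under the bolt's axis; z up
- clamp_strap: loose slotted steel bar 120 x 36 x 14 mm lying on the table beside the fixture; origin: centre of its underside, x along it
- step_block: loose stepped steel block 56 x 30 mm, 36 mm high, standing on the other side of the fixture; origin: centre of its underside
- washer: loose flat steel ring, 28 mm across, 5 mm thick, lying on the fixture's base plate; origin: centre of its underside
- pulley: loose spoked aluminium wheel 120 mm across, 26 mm high, lying flat on the table to the left; origin: centre of its underside
- gauge_block: loose flat steel block 35 x 75 x 9 mm on the right; origin: centre of its underside
- spanner: loose spanner 190 mm long, lying on the right
- screwdriver: loose screwdriver 200 mm long, lying on the left
There are look-alikes about, which are no part of the job. Leave any pink look-alike of the fixture alone.

How it is judged:
By the outcome, as a careful person would: the job done as asked, in the order asked, and still so for the second after the job is handed in, while the arm keeps its last pose, push and grip.
It also fails if it takes over 72 s, if anything falls off the work surface, if the arm or the gripper's body presses on something with over 40 N, if the wrist force passes 120 N, or if a joint passes its speed limit or range.

## Working session

There is one attempt and no reset: what is moved stays moved. The work goes in short steps, Python scripts to look and compute and a shell command to move; the robot and the scene stay as the last step left them, time stands still between calls to the robot, and variables do not carry over. Pictures are saved under pics/ and viewed, at most 10 in all, crops included, and the job is handed in when it is done.

```bash
ls; mkdir -p pics
cat > h.py <<'E'
from station import state, eyes, ctrl, nets
import numpy as np, cv2
def ray(c,xy):
    d=c["R"].T@np.array([(xy[0]-c["cx"])/c["fx"],(xy[1]-c["cy"])/c["fy"],1]); o=-c["R"].T@c["t"]; return o,d
def atz(c,xy,z):
    o,d=ray(c,xy); return o+d*(z-o[2])/d[2]
def proj(c,X):
    p=c["R"]@np.array(X)+c["t"]; return [c["fx"]*p[0]/p[2]+c["cx"],c["fy"]*p[1]/p[2]+c["cy"]]
E
python3 - <<'E'
from h import *
print(state())
ims=[]
for n in("top","side"):
    c=eyes.capture(n); ims.append(c["image"])
    cv2.imwrite(f"pics/{n}0.png",c["image"])
    for t,z in(("bolt_head",.11),("boss_mouth",.06),("fixture",0)):
        for r in nets.landmark_of(t,n)[:3]: print(n,t,r["score"],r["xy"],atz(c,r["xy"],z).round(4))
E
```

```text
pics
{'time': 0.0, 'q': array([ 6.54550281e+01,  1.48511469e+01,  1.19076482e+00,  7.64160802e+01,
       -1.37743898e-03,  8.12577382e+01]), 'joint_vel': array([ 0.15202791,  0.12597165,  0.00427811, -0.05203691, -0.0598503 ,
       -0.00623761]), 'joint_efforts': array([-3.56808287e-04, -5.55644774e+01,  3.44522488e+01,  1.39502913e-02,
       -2.72553352e-04, -9.71038247e-06]), 'eef_pos': array([0.14967383, 0.52897946, 0.24766942]), 'orientation': array([-1.79924217e+02, -1.02600573e-02,  1.64197284e+02]), 'contact_force': array([ 0.72133849, -0.25111625, -0.68919431]), 'moment': array([-0.00337901,  0.04058705, -0.01730039]), 'grip_force': 0.0, 'opening': 0.08573607203275503}
top bolt_head 0.73 [259.5, 237.2] [0.507  0.1263 0.11  ]
top bolt_head 0.71 [288.2, 136.6] [0.7475 0.0583 0.11  ]
top bolt_head 0.68 [178.1, 349.9] [0.2563 0.3063 0.11  ]
top boss_mouth 0.97 [288.7, 142.5] [0.7504 0.0586 0.06  ]
top boss_mouth 0.95 [262.3, 237.2] [0.5162 0.1235 0.06  ]
top boss_mouth 0.93 [181.9, 353.1] [0.249 0.308 0.06 ]
top fixture 0.87 [357.7, 260.1] [ 0.4664 -0.1067  0.    ]
top fixture 0.76 [284.4, 154.6] [0.7395 0.0714 0.    ]
top fixture 0.75 [192.1, 356.1] [0.2412 0.2958 0.    ]
side bolt_head 0.79 [317.8, 230.1] [0.5144 0.1173 0.11  ]
side bolt_head 0.71 [350.8, 271.3] [ 0.4615 -0.113   0.11  ]
side bolt_head 0.68 [392.7, 215.5] [0.7476 0.0684 0.11  ]
side boss_mouth 0.83 [350.6, 286.7] [ 0.4656 -0.1075  0.06  ]
side boss_mouth 0.74 [318.1, 246.4] [0.5117 0.1132 0.06  ]
side boss_mouth 0.72 [208.2, 246.8] [0.2519 0.2912 0.06  ]
side fixture 0.79 [204.6, 263.7] [0.2398 0.3066 0.    ]
side fixture 0.64 [392.1, 248.0] [0.7498 0.0653 0.    ]
side fixture 0.6 [350.3, 308.0] [ 0.4608 -0.114   0.    ]
```

View pics/top0.png

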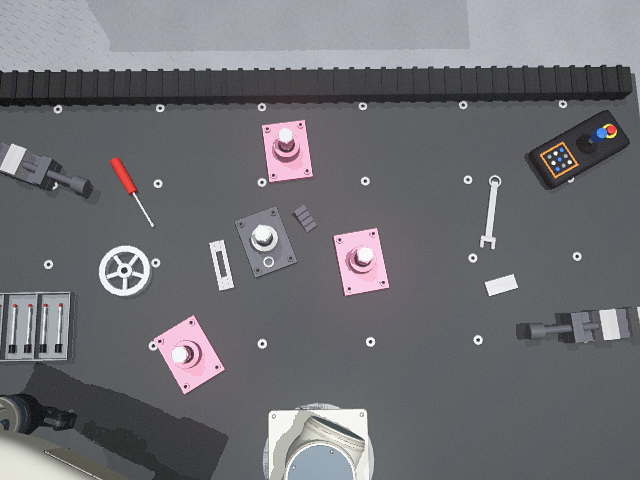

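View pics/side0.png

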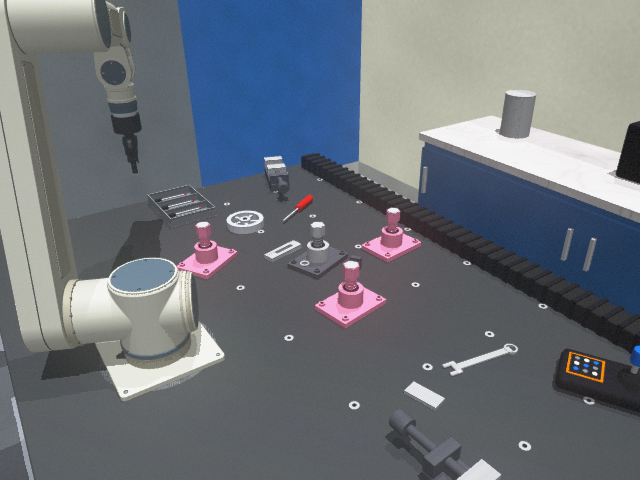

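The top image shows the real dark fixture at about (264,240), bolt at (262,237), flanked by three pink look-alikes; the side image shows it at (318,250). The washer is at (268,262), strap at (221,265), step block at (305,217). I'm moving above it.

```bash
python3 -m jog '[1,-23,-14.8,0,0,0,0, 1,-23,-14.8,0,0,0,0, 1,-23,-14.8,0,0,0,0, 1,-23,-14.8,0,0,0,0, 1,-23,-14.8,0,0,0,0, 1,-23,-14.8,0,0,0,0, 1,-23,-14.8,0,0,0,0, 1,-23,-14.8,0,0,0,0]' 60
python3 -m jog '[1,-23,-14.8,0,0,0,0, 1,-23,-14.8,0,0,0,0, 1,-23,-14.8,0,0,0,0, 1,-23,-14.8,0,0,0,0, 1,-23,-14.8,0,0,0,0, 1,-23,-14.8,0,0,0,0, 1,-23,-14.8,0,0,0,0, 1,-23,-14.8,0,0,0,0, 1,-23,-14.8,0,0,0,0]'
python3 - <<'E'
from h import *
s=state();print(s["q"],s["eef_pos"],s["orientation"])
c=eyes.capture("wrist"); cv2.imwrite("pics/w0.png",c["image"])
print(c["fx"],-c["R"].T@c["t"])
for t,z in(("bolt_head",.11),("boss_mouth",.06),("fixture",0)):
    for r in nets.landmark_of(t,"wrist")[:3]: print(t,r["score"],r["xy"],atz(c,r["xy"],z).round(4))
E
```

```text
time: 1.07
eef_pos: [0.3333, 0.3214, 0.2484]
orientation: [-180.0, 0.1, 164.0]
contact_force: [0.2, 0.1, -0.5]
opening: 0.0853
grip_force: 0.0
time: 1.82
eef_pos: [0.5123, 0.1185, 0.2478]
orientation: [-180.0, -0.1, 164.1]
contact_force: [-0.2, -0.5, -0.2]
opening: 0.0852
grip_force: 0.0
[ 3.87210979e+00  1.24889898e+01 -1.98749783e+00  7.55820021e+01
  1.58702221e-02  1.97995121e+01] [0.51225057 0.11853961 0.24775926] [-1.79995120e+02 -6.04076710e-02  1.64072587e+02]
417.54187068569286 [0.44258983 0.13895873 0.37307052]
bolt_head 0.89 [323.4, 240.2] [0.5173 0.1199 0.11  ]
bolt_head 0.7 [239.9, 283.5] [0.5312 0.0572 0.11  ]
boss_mouth 0.66 [322.5, 220.3] [0.5159 0.12   0.06  ]
boss_mouth 0.55 [19.1, 238.1] [ 0.4649 -0.1117  0.06  ]
fixture 0.91 [323.6, 202.7] [0.5144 0.1218 0.    ]
fixture 0.88 [65.4, 218.0] [ 0.4634 -0.1099  0.    ]
fixture 0.71 [330.5, 420.9] [0.7441 0.0648 0.    ]
```

View pics/w0.png

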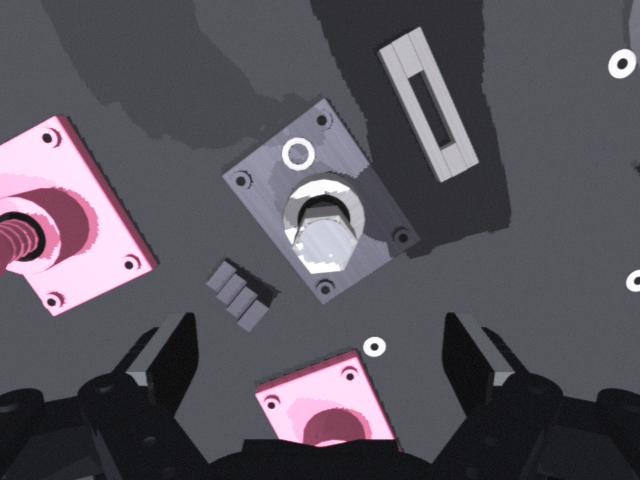

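The wrist view shows the head at (325,240), washer at (298,153), step block at (240,295) and strap at (430,105). I'll rectify the head's top plane to read the hex angle.

Run:
```python
from h import *
c=eyes.capture("wrist"); zt=.125
# world-rectified: +x right, +y up, 6 px per mm, 100x100mm about (.516,.120)
cx,cy=.516,.120; S=8000.
N=600
u,v=np.meshgrid(np.arange(N),np.arange(N))
X=np.stack([cx+(u-300)/S,cy-(v-300)/S,np.full(u.shape,zt)],-1)
p=X@c["R"].T+c["t"]
m=cv2.remap(c["image"],(c["fx"]*p[...,0]/p[...,2]+c["cx"]).astype(np.float32),(c["fy"]*p[...,1]/p[...,2]+c["cy"]).astype(np.float32),cv2.INTER_CUBIC)
cv2.imwrite("pics/rect.png",m)
```

```text
(no output)
```

View pics/rect.png

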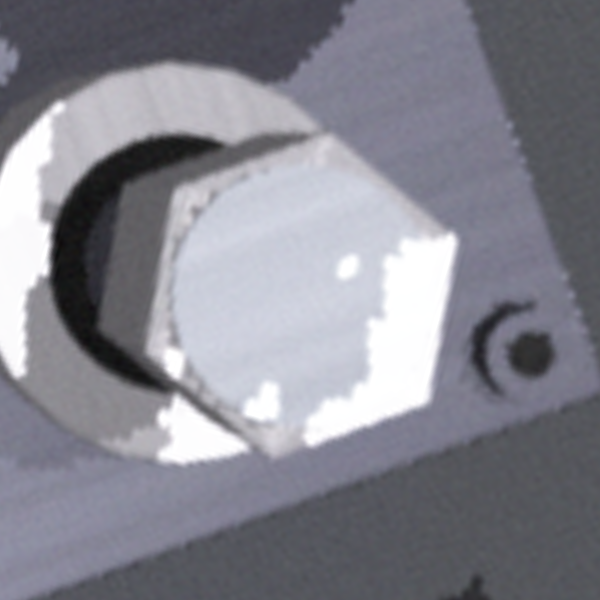

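Head centre is (0.5163, 0.1207) with flat normals at 50.8°+60k, so the tool yaw should be 140.8°. Descending open, then closing lightly.

```bash
python3 -m jog '[1,-0.32,0.32,3,0,0,0.406, 1,-0.32,0.32,4,0,0,0.406, 1,-0.32,0.32,4,0,0,0.406, 1,-0.32,0.32,4,0,0,0.406, 1,-0.32,0.32,7,0,0,0.406, 1,-0.32,0.32,10,0,0,0.406, 1,-0.32,0.32,12,0,0,0.406, 1,-0.32,0.32,14,0,0,0.406, 1,-0.32,0.32,14,0,0,0.406]' 20
python3 -m jog '[-0.05,0,0,0,0,0,0, -0.05,0,0,0,0,0,0, -0.05,0,0,0,0,0,0, -0.05,0,0,0,0,0,0, -0.05,0,0,0,0,0,0]'
python3 - <<'E'
from h import *
s=state();print(s["q"],s["eef_pos"],s["orientation"],s["contact_force"],s["moment"])
c=eyes.capture("wrist"); cv2.imwrite("pics/w1.png",c["image"])
c=eyes.capture("side"); cv2.imwrite("pics/s1.png",c["image"])
print(c["fx"],c["R"]@[.5163,.1207,.11]+c["t"],proj(c,[.5163,.1207,.125]),proj(c,[.5163,.1207,.117]))
E
```

```text
time: 2.82
eef_pos: [0.5134, 0.1221, 0.1052]
orientation: [-179.8, -0.2, 141.0]
contact_force: [0.2, 0.6, -0.3]
opening: 0.0852
grip_force: 0.0
time: 3.23
eef_pos: [0.5162, 0.1214, 0.1092]
orientation: [179.9, 0.1, 140.9]
contact_force: [-1.4, -0.4, -0.4]
opening: 0.0407
grip_force: 0.0
[ 4.16833649e+00  1.74406782e+01 -1.62623007e+01  5.62024225e+01
 -1.01438333e-03  4.32260556e+01] [0.51616246 0.12143462 0.10923838] [1.79935951e+02 6.96247280e-02 1.40942241e+02] [-1.37401221 -0.41987878 -0.41853643] [ 0.04383226  0.0154807  -0.00979512]
539.9012190770442 [-0.03069896 -0.04517894  1.52700195] [np.float64(317.62403592046445), np.float64(224.73392332000037)] [np.float64(317.67395365343907), np.float64(227.26091241424345)]
```

View pics/w1.png

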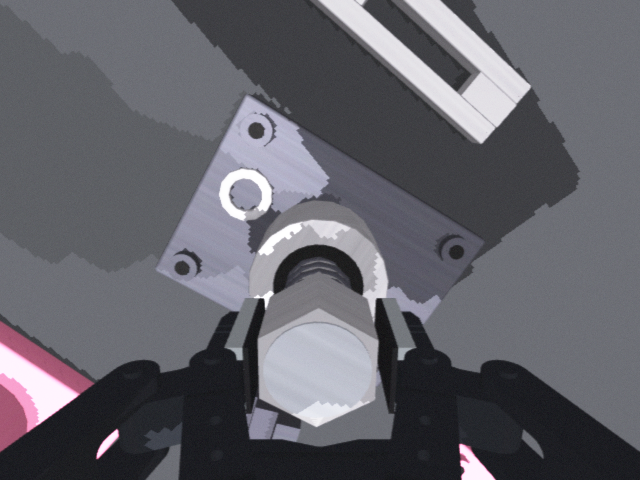

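The wrist view shows the jaws squarely astride the head (top face centre about (318,370)), with a flat on each side. A light squeeze will check the centring.

```bash
python3 -m jog '[-0.2,0,0,0,0,0,0, -0.2,0,0,0,0,0,0, -0.2,0,0,0,0,0,0, -0.2,0,0,0,0,0,0]' 20
cat >> h.py <<'E'
def look(tag=""):
    s=state(); c=eyes.capture("wrist")
    p=s["eef_pos"]; 
    r=nets.landmark_of("bolt_head","wrist")[:1]; r2=nets.cut_out("bolt_head","wrist")[:1]
    rows=np.array([proj(c,[.5163,.1207,z])[1] for z in(.113,.110,.102,.094)])
    reg=r2[0]["region"] if r2 else np.zeros((2,2)); ys=np.nonzero(reg[:,300:340].any(1))[0]
    est=np.interp(-r[0]["xy"][1],-rows,[.113,.110,.102,.094]) if r else None
    print("t",round(s["time"],2),"yaw",round(s["orientation"][2],1),"q6",round(s["q"][5],1),"p",p.round(4),"F",s["contact_force"].round(1),"op",round(s["opening"],4),
      "lm",r and (r[0]["xy"],round(r[0]["score"],2)),"pred",rows.round(),"zc",est,"cut",len(ys) and (ys[0],ys[-1]))
    return c
E
python3 - <<'E'
from h import *
look(); look()
E
python3 -m jog '[-0.1,0,0,0,0,0,0, -0.1,0,0,0,0,0,0, -0.1,0,0,0,0,0,0]'
python3 -c "
from h import *
look();look()"
```

```text
time: 3.67
eef_pos: [0.5156, 0.1209, 0.1086]
orientation: [-180.0, 0.0, 140.9]
contact_force: [-2.8, -3.7, 5.2]
opening: 0.0356
grip_force: 21.7
t 3.67 yaw 140.9 q6 43.2 p [0.5156 0.1209 0.1086] F [-2.8 -3.7  5.2] op 0.0356 lm ([320.0, 344.8], 0.7) pred [352. 347. 335. 324.] zc 0.10874641141638049 cut (np.int64(272), np.int64(426))
t 3.82 yaw 140.9 q6 43.2 p [0.5156 0.1209 0.1086] F [-2.8 -3.6  5.1] op 0.0356 lm ([323.3, 348.1], 0.68) pred [352. 347. 335. 324.] zc 0.11087657690172428 cut (np.int64(272), np.int64(426))
time: 4.22
eef_pos: [0.5158, 0.1215, 0.1082]
orientation: [180.0, -0.0, 140.9]
contact_force: [-0.7, 0.1, -0.5]
opening: 0.0385
grip_force: 0.0
t 4.22 yaw 140.9 q6 43.2 p [0.5158 0.1215 0.1082] F [-0.7  0.1 -0.5] op 0.0385 lm ([316.9, 347.2], 0.6) pred [353. 348. 336. 325.] zc 0.10947038493939826 cut (np.int64(274), np.int64(429))
t 4.37 yaw 140.9 q6 43.2 p [0.5158 0.1215 0.1082] F [ 0.3  0.5 -0. ] op 0.0387 lm ([317.3, 345.6], 0.78) pred [353. 348. 336. 325.] zc 0.10841585318395011 cut (np.int64(274), np.int64(428))
```

```bash
python3 -m jog '[-0.1,0,-0.04,0,0,0,-0.1, -0.1,0,-0.04,0,0,0,-0.2, -0.1,0,-0.04,0,0,0,-0.3, -0.1,0,-0.04,0,0,0,-0.4, -0.1,0,-0.04,0,0,0,-0.5, -0.1,0,-0.04,0,0,0,-0.5]'
python3 -c "
from h import *
c=look();cv2.imwrite('pics/w2.png',c['image'])"
python3 -m jog '[-0.1,0,0,0,0,0,-0.08, -0.1,0,0,0,0,0,-0.15, -0.1,0,0,0,0,0,-0.15]'
python3 -c "
from h import *
look()"
```

```text
time: 5.02
eef_pos: [0.5153, 0.1206, 0.1082]
orientation: [-179.9, -0.0, 169.8]
contact_force: [0.5, -3.1, 1.0]
opening: 0.0383
grip_force: 1.5
t 5.02 yaw 169.8 q6 14.3 p [0.5153 0.1206 0.1082] F [ 0.5 -3.1  1. ] op 0.0383 lm ([320.2, 349.0], 0.78) pred [352. 347. 335. 325.] zc 0.1109666161726445 cut (np.int64(273), np.int64(428))
time: 5.42
eef_pos: [0.5154, 0.1204, 0.1085]
orientation: [-179.9, -0.0, 178.2]
contact_force: [-0.1, -4.2, 3.0]
opening: 0.0386
grip_force: 2.5
t 5.42 yaw 178.2 q6 5.9 p [0.5154 0.1204 0.1085] F [-0.1 -4.2  3. ] op 0.0386 lm ([317.9, 344.3], 0.78) pred [352. 347. 335. 324.] zc 0.10823064617848323 cut (np.int64(274), np.int64(429))
```

View pics/w2.png

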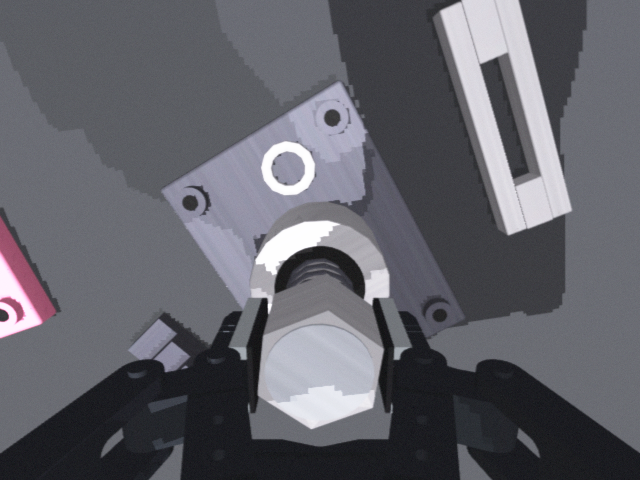

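```bash
cat >> h.py <<'E'
    
def chk():
    import sys
    c=eyes.capture("wrist"); r=nets.cut_out("bolt_head","wrist")[:1]; s=state()
    ys=np.nonzero(r[0]["region"][:,300:340].any(1))[0] if r else [0,999]
    print(round(s["time"],2),"yaw",round(s["orientation"][2]%360,1),"F",s["contact_force"].round(1),"M",s["moment"].round(2),"grip",s["grip_force"],"rows",ys[0],ys[-1],flush=True)
    sys.exit(int(ys[-1]<421))
E
J="python3 -m jog"; C='python3 -c "from h import *;chk()"'
python3 -m jog '[-0.09,0,-0.05,0,0,0,-0.06, -0.09,0,-0.05,0,0,0,-0.12, -0.09,0,-0.05,0,0,0,-0.12]' >/dev/null; eval $C &&
python3 -m jog '[-0.09,0,0,0,0,0,-0.06, -0.09,0,0,0,0,0,-0.12, -0.09,0,0,0,0,0,-0.12]' >/dev/null && eval $C &&
python3 -m jog '[-0.09,0,0,0,0,0,-0.06, -0.09,0,0,0,0,0,-0.12, -0.09,0,0,0,0,0,-0.12]' >/dev/null && eval $C
```

```text
5.92 yaw 184.9 F [-0.8 -3.7  1.3] M [-0.91  0.02 -0.09] grip 2.2212192532606423 rows 275 428
6.27 yaw 191.8 F [ 2.8 -3.6  2.2] M [-0.69 -0.37 -0.06] grip 1.9188305467832834 rows 273 428
6.62 yaw 198.7 F [ 2.1 -3.9  2.8] M [-0.95 -0.27 -0.05] grip 2.4240842484869063 rows 274 428
```

```bash
C='python3 -c "from h import *;chk()"'
python3 -m jog '[-0.09,0,-0.07,0,0,0,-0.06, -0.09,0,-0.07,0,0,0,-0.12, -0.09,0,-0.07,0,0,0,-0.12]' >/dev/null; eval $C &&
python3 -m jog '[-0.09,0,0,0,0,0,-0.06, -0.09,0,0,0,0,0,-0.12, -0.09,0,0,0,0,0,-0.12]' >/dev/null && eval $C &&
python3 -m jog '[-0.09,0,0,0,0,0,-0.06, -0.09,0,0,0,0,0,-0.12, -0.09,0,0,0,0,0,-0.12]' >/dev/null && eval $C
python3 -c "
from h import *
look()
c=eyes.capture('wrist');cv2.imwrite('pics/w3.png',c['image'])"
```

```text
6.97 yaw 205.5 F [ 1.9 -1.7  1.2] M [-0.39 -0.37 -0.03] grip 1.2379855394829065 rows 275 427
7.32 yaw 212.4 F [ 2.1 -2.8  2.3] M [-0.45 -0.39  0.01] grip 1.4763522811699659 rows 274 428
7.67 yaw 219.2 F [ 3.1 -2.8  2.9] M [-0.61 -0.49 -0.03] grip 1.8574653274845332 rows 274 428
t 7.67 yaw -140.8 q6 -35.2 p [0.516  0.12   0.1084] F [ 3.1 -2.8  2.9] op 0.0391 lm ([317.4, 343.5], 0.68) pred [351. 346. 334. 323.] zc 0.10850936513099889 cut (np.int64(273), np.int64(428))
```

View pics/w3.png

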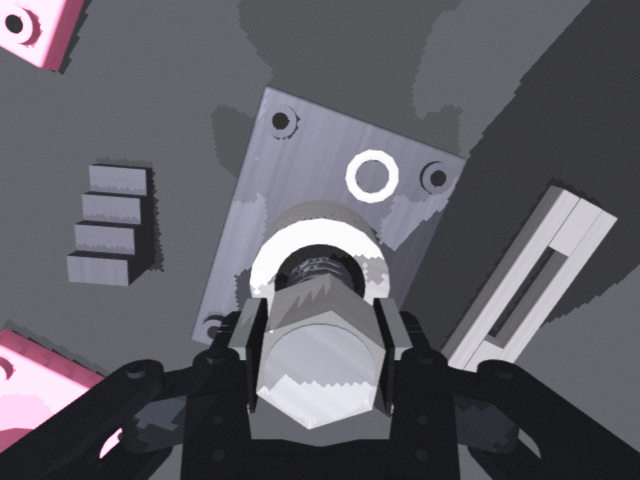

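Head still high (bottom corner at (313,428), no sink), turned about 1.26 rad back. Continuing.

```bash
C='python3 -c "from h import *;chk()"'
python3 -m jog '[-0.08,0,-0.04,0,0,0,-0.06, -0.08,0,-0.04,0,0,0,-0.1, -0.08,0,-0.04,0,0,0,-0.1]' >/dev/null; eval $C &&
python3 -m jog '[-0.08,0,0,0,0,0,-0.06, -0.08,0,0,0,0,0,-0.1, -0.08,0,0,0,0,0,-0.1]' >/dev/null && eval $C &&
python3 -m jog '[-0.08,0,0,0,0,0,-0.06, -0.08,0,0,0,0,0,-0.1, -0.08,0,0,0,0,0,-0.1]' >/dev/null && eval $C &&
python3 -m jog '[-0.08,0,0,0,0,0,-0.06, -0.08,0,0,0,0,0,-0.1, -0.08,0,0,0,0,0,-0.1]' >/dev/null && eval $C
```

```text
8.22 yaw 225.0 F [ 2.  -2.9  2.1] M [-0.54 -0.34 -0.04] grip 1.505868095778169 rows 275 430
8.57 yaw 230.8 F [ 1.5 -2.6  2.8] M [-0.5  -0.31 -0.01] grip 1.4899298568178798 rows 275 430
8.92 yaw 236.5 F [ 2.1 -1.6  2.1] M [-0.5  -0.44 -0.02] grip 1.4971915539354086 rows 274 430
9.27 yaw 242.2 F [ 2.8  0.1 -0.7] M [ 0.09 -0.42 -0.01] grip 0.9997721709078178 rows 273 429
```

```bash
C='python3 -c "from h import *;chk()"'
python3 -m jog '[0,0,0,0,0,0,0, 0,0,0,0,0,0,0, 0,0,0,0,0,0,0, 0,0,0,0,0,0,0]'; eval $C ;python3 -c "
from h import *
look()
c=eyes.capture('wrist');cv2.imwrite('pics/w4.png',c['image'])"
```

```text
time: 9.6
eef_pos: [0.5157, 0.1196, 0.1082]
orientation: [180.0, -0.0, -117.7]
contact_force: [0.2, -0.2, -0.4]
opening: 0.0428
grip_force: 0.0
9.7 yaw 242.3 F [ 0.6 -0.8  0.1] M [ 0.04  0.   -0.01] grip 0.0 rows 267 415
t 9.7 yaw -117.7 q6 -58.4 p [0.5158 0.1196 0.1082] F [ 0.6 -0.8  0.1] op 0.0428 lm ([318.7, 336.1], 0.63) pred [352. 347. 335. 324.] zc 0.1026004574957638 cut (np.int64(267), np.int64(414))
```

View pics/w4.png

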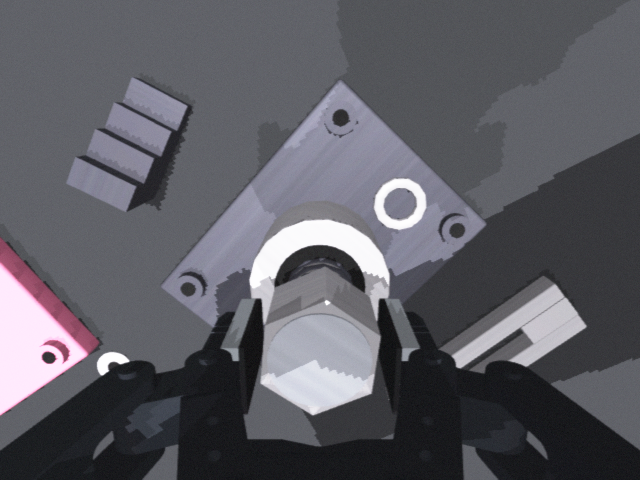

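The head dropped 8 mm (bottom corner 429→414 px, head centre ≈ 0.1026) and has settled. Now I'll back off the lag, lower 1 cm, narrow to a straddle and turn forward.

```bash
C='python3 -c "from h import *;chk()"'
python3 -m jog '[0,0,0,0.5,0,0,0.07, 0,0,0,1,0,0,0.13, -0.09,0,0,1,0,0,0.13, -0.09,0,0,1,0,0,0.13, -0.09,0,0,1,0,0,0.13]'; eval $C
python3 -m jog '[-0.09,0,0,0,0,0,0.1, -0.09,0,0,0,0,0,0.2, -0.09,0,0,0,0,0,0.3, -0.09,0,0,0,0,0,0.4, -0.09,0,0,0,0,0,0.5, -0.09,0,0,0,0,0,0.6, -0.09,0,0,0,0,0,0.7, -0.09,0,0,0,0,0,0.8, -0.09,0,0,0,0,0,0.9, -0.09,0,0,0,0,0,0.9]'; eval $C;  python3 -c "
from h import *
look()
c=eyes.capture('wrist');cv2.imwrite('pics/w5.png',c['image'])"
```

```text
time: 10.32
eef_pos: [0.516, 0.1196, 0.0985]
orientation: [-180.0, 0.0, -125.0]
contact_force: [0.3, -0.2, 0.1]
opening: 0.0388
grip_force: 0.0
10.42 yaw 235.0 F [-0.1 -0.5 -0.8] M [-0.01  0.05 -0.02] grip 0.0 rows 0 999
time: 11.25
eef_pos: [0.5159, 0.1199, 0.0982]
orientation: [180.0, -0.0, -176.9]
contact_force: [0.4, 2.3, -1.3]
opening: 0.0389
grip_force: 1.1
11.35 yaw 183.6 F [ 1.2  2.9 -2.5] M [ 0.5  -0.07 -0.01] grip 1.5174402412958443 rows 276 434
t 11.35 yaw -176.4 q6 0.4 p [0.516  0.1198 0.0984] F [ 1.2  2.9 -2.5] op 0.0391 lm ([322.9, 350.7], 0.74) pred [368. 362. 349. 336.] zc 0.10324998262917302 cut (np.int64(100), np.int64(433))
```

View pics/w5.png

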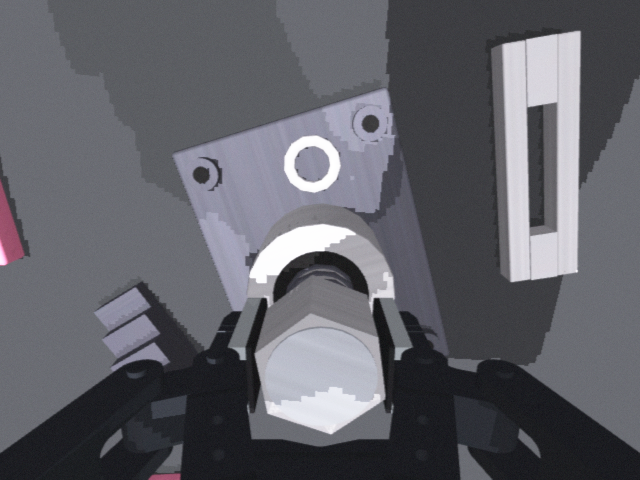

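```bash
C='python3 -c "from h import *;chk()"'
python3 -m jog '[-0.08,0,0.04,0,0,0,0.1, -0.08,0,0.04,0,0,0,0.2, -0.08,0,0.04,0,0,0,0.3, -0.08,0,0.04,0,0,0,0.4, -0.08,0,0.04,0,0,0,0.5, -0.08,0,0.04,0,0,0,0.6, -0.08,0,0.04,0,0,0,0.7, -0.08,0,0.04,0,0,0,0.8, -0.08,0,0.04,0,0,0,0.9, -0.08,0,0.04,0,0,0,0.9]'; eval $C
python3 -m jog '[-0.08,0,0,0,0,0,0.1, -0.08,0,0,0,0,0,0.2, -0.08,0,0,0,0,0,0.3, -0.08,0,0,0,0,0,0.4, -0.08,0,0,0,0,0,0.5, -0.08,0,0,0,0,0,0.6, -0.08,0,0,0,0,0,0.7, -0.08,0,0,0,0,0,0.8, -0.08,0,0,0,0,0,0.9, -0.08,0,0,0,0,0,0.9]'; eval $C
python3 -m jog '[-0.08,0,0,0,0,0,0.1, -0.08,0,0,0,0,0,0.2, -0.08,0,0,0,0,0,0.3, -0.08,0,0,0,0,0,0.4, -0.08,0,0,0,0,0,0.5, -0.08,0,0,0,0,0,0.6, -0.08,0,0,0,0,0,0.7, -0.08,0,0,0,0,0,0.8, -0.08,0,0,0,0,0,0.9, -0.08,0,0,0,0,0,0.9]'; eval $C
python3 -m jog '[0,0,0,0,0,0,0, 0,0,0,0,0,0,0, 0,0,0,0,0,0,0]'; eval $C;  python3 -c "
from h import *
look()
c=eyes.capture('wrist');cv2.imwrite('pics/w6.png',c['image'])"
```

```text
time: 12.38
eef_pos: [0.5163, 0.1198, 0.0984]
orientation: [180.0, 0.1, 131.6]
contact_force: [2.4, 0.1, -1.0]
opening: 0.0393
grip_force: 0.6
12.48 yaw 132.0 F [1.7 1.2 0. ] M [ 0.11 -0.29 -0.04] grip 0.7274096959736198 rows 272 428
time: 13.32
eef_pos: [0.5162, 0.1196, 0.0984]
orientation: [180.0, 0.0, 80.1]
contact_force: [1.7, -1.9, 0.3]
opening: 0.0393
grip_force: 0.8
13.42 yaw 80.5 F [ 2.8 -3.  -0.1] M [-0.36 -0.38 -0.09] grip 1.0209671227494255 rows 271 425
time: 14.25
eef_pos: [0.5157, 0.1198, 0.0982]
orientation: [180.0, 0.0, 28.6]
contact_force: [-0.3, 0.2, -0.0]
opening: 0.0389
grip_force: 0.2
14.35 yaw 29.0 F [-0.2 -0.1 -0.1] M [-0.07 -0.04 -0.01] grip 0.18632777573657222 rows 269 421
time: 14.6
eef_pos: [0.5159, 0.12, 0.0983]
orientation: [-180.0, 0.0, 28.8]
contact_force: [-0.2, -0.5, 0.5]
opening: 0.0428
grip_force: 0.0
14.7 yaw 28.7 F [-0.1  0.2 -0.5] M [0.01 0.05 0.03] grip 0.0 rows 270 422
t 14.7 yaw 28.7 q6 155.3 p [0.5159 0.12   0.0983] F [-0.1  0.2 -0.5] op 0.0423 lm ([321.7, 343.0], 0.72) pred [366. 360. 347. 334.] zc 0.09960358516777346 cut (np.int64(270), np.int64(422))
```

View pics/w6.png

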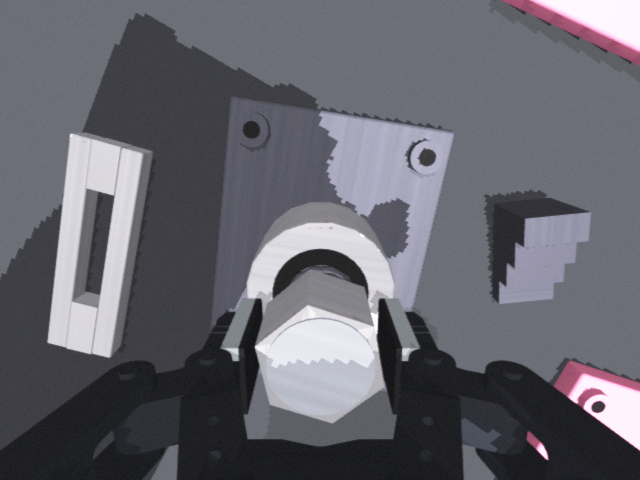

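The head has sunk further (centre ≈ 0.0996) after about 197° forward. Regripping: open wide, rotate back 188°, close again to a straddle.

```bash
C='python3 -c "from h import *;chk()"'
python3 -m jog '[1,0,0,0,0,0,0, 1,0,0,0,0,0,0, 1,0,0,0,0,0,0, 1,0,0,0,0,0,0, 1,0,0,0,0,0,-0.12, 1,0,0,0,0,0,-0.24, 1,0,0,0,0,0,-0.36, 1,0,0,0,0,0,-0.48, 1,0,0,0,0,0,-0.60, 1,0,0,0,0,0,-0.72]'
python3 -m jog '[1,0,0,0,0,0,-0.12, 1,0,0,0,0,0,-0.24, 1,0,0,0,0,0,-0.36, 1,0,0,0,0,0,-0.48, 1,0,0,0,0,0,-0.60, 1,0,0,0,0,0,-0.72, 1,0,0,0,0,0,-0.84, 1,0,0,0,0,0,-0.96, 1,0,0,0,0,0,-1.08, 1,0,0,0,0,0,-1.2]' | head -2
python3 -m jog '[1,0,0,0,0,0,-0.12, 1,0,0,0,0,0,-0.24, 1,0,0,0,0,0,-0.36, 1,0,0,0,0,0,-0.48, 1,0,0,0,0,0,-0.60, 1,0,0,0,0,0,-0.72, 1,0,0,0,0,0,-0.84, 1,0,0,0,0,0,-0.96, 1,0,0,0,0,0,-1.08, 1,0,0,0,0,0,-1.2]' | head -2
python3 -m jog '[1,0,0,0,0,0,-0.08, 1,0,0,0,0,0,-0.16, 0,0,0,0,0,0,-0.16, 0,0,0,0,0,0,-0.16, 0,0,0,0,0,0,-0.16, 0,0,0,0,0,0,-0.16, -0.08,0,0,0,0,0,-0.16, -0.08,0,0,0,0,0,-0.16, -0.08,0,0,0,0,0,-0.16]'
eval $C;  python3 -c "
from h import *
look()
c=eyes.capture('wrist');cv2.imwrite('pics/w7.png',c['image'])"
```

```text
time: 15.73
eef_pos: [0.5159, 0.12, 0.0983]
orientation: [-180.0, -0.0, 70.2]
contact_force: [-0.4, -0.1, 0.6]
opening: 0.0857
grip_force: 0.0
time: 16.57
eef_pos: [0.5159, 0.1199, 0.0983]
time: 17.4
eef_pos: [0.5159, 0.12, 0.0983]
time: 18.15
eef_pos: [0.5159, 0.1199, 0.0983]
orientation: [-180.0, 0.0, -143.5]
contact_force: [0.3, -0.2, -0.3]
opening: 0.039
grip_force: 0.0
18.25 yaw 216.6 F [0.1 0.5 0.2] M [-0.03 -0.02 -0.02] grip 0.0 rows 271 426
t 18.25 yaw -143.4 q6 -32.5 p [0.5159 0.12   0.0983] F [0.1 0.5 0.2] op 0.0395 lm ([317.9, 343.5], 0.91) pred [369. 363. 349. 337.] zc 0.0982155542928427 cut (np.int64(272), np.int64(426))
```

View pics/w7.png

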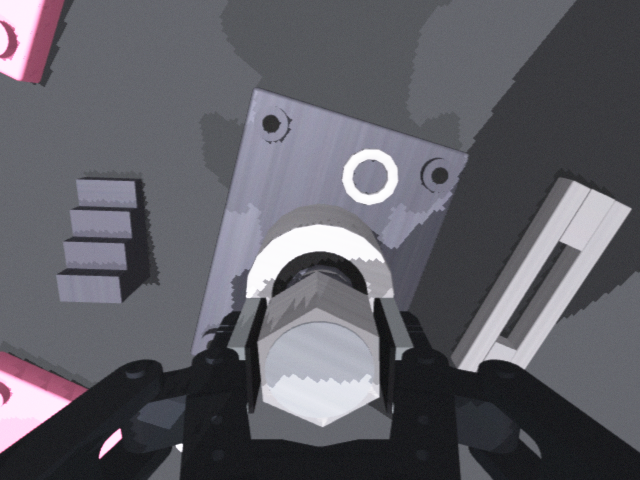

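The jaws straddle the head squarely (corner at (322,426)) at yaw 216.6°. Continuing forward about 166° more.

```bash
C='python3 -c "from h import *;chk()"'
python3 -m jog '[-0.08,0,0,0,0,0,0.1, -0.08,0,0,0,0,0,0.2, -0.08,0,0,0,0,0,0.3, -0.08,0,0,0,0,0,0.4, -0.08,0,0,0,0,0,0.5, -0.08,0,0,0,0,0,0.6, -0.08,0,0,0,0,0,0.7, -0.08,0,0,0,0,0,0.8, -0.08,0,0,0,0,0,0.9, -0.08,0,0,0,0,0,1.0]'; eval $C
python3 -m jog '[-0.08,0,0,0,0,0,0.1, -0.08,0,0,0,0,0,0.2, -0.08,0,0,0,0,0,0.3, -0.08,0,0,0,0,0,0.4, -0.08,0,0,0,0,0,0.5, -0.08,0,0,0,0,0,0.6, -0.08,0,0,0,0,0,0.7, -0.08,0,0,0,0,0,0.8, -0.08,0,0,0,0,0,0.9, -0.08,0,0,0,0,0,1.0]'; eval $C
python3 -m jog '[-0.08,0,0,0,0,0,0.1, -0.08,0,0,0,0,0,0.2, -0.08,0,0,0,0,0,0.3, -0.08,0,0,0,0,0,0.4, -0.08,0,0,0,0,0,0.5, -0.08,0,0,0,0,0,0.6, -0.08,0,0,0,0,0,0.7, -0.08,0,0,0,0,0,0.8, -0.08,0,0,0,0,0,0.9, -0.08,0,0,0,0,0,0.995]'; eval $C
python3 -m jog '[0,0,0,0,0,0,0, 0,0,0,0,0,0,0, 0,0,0,0,0,0,-0.1, 0,0,0,0,0,0,-0.1]'; eval $C;  python3 -c "
from h import *
look()
c=eyes.capture('wrist');cv2.imwrite('pics/w8.png',c['image'])"
```

```text
time: 19.28
eef_pos: [0.5159, 0.1203, 0.098]
orientation: [180.0, -0.0, 159.0]
contact_force: [0.7, 1.8, -4.5]
opening: 0.0393
grip_force: 2.5
19.38 yaw 159.2 F [ 0.2  0.9 -0.7] M [ 0.25 -0.14 -0.02] grip 0.8747362531721592 rows 272 424
time: 20.22
eef_pos: [0.5163, 0.1202, 0.0983]
orientation: [180.0, -0.0, 101.9]
contact_force: [3.6, 2.5, -2.8]
opening: 0.0389
grip_force: 2.1
20.32 yaw 102.1 F [ 2.9 -0.7 -1.1] M [-0.04 -0.42 -0.01] grip 1.0819662956055254 rows 270 419
time: 21.15
eef_pos: [0.5161, 0.1198, 0.0982]
orientation: [180.0, -0.0, 45.0]
contact_force: [2.0, 0.5, -3.1]
opening: 0.0393
grip_force: 2.4
21.25 yaw 45.2 F [ 1.  -1.9 -0.5] M [-0.23 -0.08  0.06] grip 0.5556312255794182 rows 268 415
time: 21.58
eef_pos: [0.5158, 0.12, 0.0983]
orientation: [-180.0, 0.0, 51.1]
contact_force: [0.2, -1.0, 0.1]
opening: 0.0428
grip_force: 0.0
21.68 yaw 50.7 F [-0.5 -0.4 -0.1] M [-0.02  0.03 -0.03] grip 0.0 rows 266 414
t 21.68 yaw 50.7 q6 133.3 p [0.5159 0.12   0.0984] F [-0.5 -0.4 -0.1] op 0.0428 lm ([321.1, 333.6], 0.56) pred [366. 360. 347. 334.] zc 0.094 cut (np.int64(265), np.int64(415))
```

View pics/w8.png

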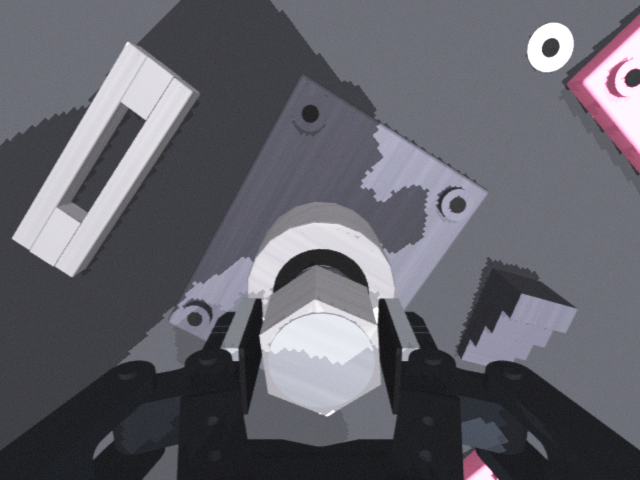

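The straddle is about one turn on from the drop: tilted corner at (327,414), nothing disturbed. I'll check depth and angle by fitting the hex wireframe to the saved wrist pictures, without viewing any more.

```bash
cat > fit.py <<'E'
from h import *
from scipy.spatial.transform import Rotation as Ro
s=state(); c=eyes.capture("wrist"); R0=Ro.from_euler("xyz",s["orientation"],degrees=True).as_matrix()
Rct=c["R"]@R0; tct=c["R"]@s["eef_pos"]+c["t"]   # tool->cam
cv2.imwrite("pics/live.png",c["image"])
L=[("w1",140.94,(.51616,.12143,.10924)),("w3",219.2,(.516,.12,.1084)),("w4",242.3,(.5158,.1196,.1082)),("w5",183.6,(.516,.1198,.0984)),
   ("w6",28.7,(.5159,.12,.0983)),("w7",216.6,(.5159,.12,.0983)),("w8",50.7,(.5159,.12,.0984)),("live",s["orientation"][2],s["eef_pos"])]
for n,yaw,p in L:
    g=cv2.GaussianBlur(cv2.cvtColor(cv2.imread(f"pics/{n}.png"),cv2.COLOR_BGR2GRAY),(0,0),1.2).astype(np.float32)
    G=np.minimum(np.hypot(cv2.Sobel(g,5,1,0),cv2.Sobel(g,5,0,1)),120)
    Rt=Ro.from_euler("xyz",[180,0,yaw],degrees=True).as_matrix(); best=[]
    for dx in np.arange(-.0015,.0016,.0005):
     for dy in np.arange(-.0015,.0016,.0005):
      for z in np.arange(-.012,.012,.0004):
       for a in np.arange(-14,15,1.):
        th=np.deg2rad(a+30+60*np.arange(7)-0)   # corners relative to tool y normal at 90
        h=.0208*np.stack([np.cos(th),np.sin(th)],1)
        seg=np.concatenate([h[i]+(h[i+1]-h[i])*np.linspace(0,1,14)[:,None] for i in range(6)])
        X=np.c_[seg[:,0]+dx,seg[:,1]+dy,np.full(len(seg),-(z+.015))]   # tool z is down
        q=X@Rct.T+tct; u=c["fx"]*q[:,0]/q[:,2]+c["cx"]; v=c["fy"]*q[:,1]/q[:,2]+c["cy"]
        best.append((G[np.clip(v.round().astype(int),0,479),np.clip(u.round().astype(int),0,639)].mean(),z,a,dx,dy))
    b=max(best); print(n,"score %.1f"%b[0],"head z %.4f"%(p[2]+b[1]),"angle %.0f"%b[2],"bolt yaw %.1f"%((yaw-b[2])%360),b[3:])
E
python3 fit.py
```

```text
w1 score 58.7 head z 0.1076 angle 14 bolt yaw 126.9 (np.float64(-0.0015), np.float64(-0.0005))
w3 score 86.2 head z 0.1092 angle -14 bolt yaw 233.2 (np.float64(-0.0005), np.float64(0.0))
w4 score 73.7 head z 0.1018 angle -14 bolt yaw 256.3 (np.float64(-0.001), np.float64(-0.0005))
w5 score 77.7 head z 0.1016 angle 14 bolt yaw 169.6 (np.float64(0.0), np.float64(0.0005))
w6 score 97.7 head z 0.0987 angle 14 bolt yaw 14.7 (np.float64(0.001), np.float64(0.0))
w7 score 59.4 head z 0.0991 angle 14 bolt yaw 202.6 (np.float64(0.001), np.float64(0.001))
w8 score 70.3 head z 0.0912 angle 14 bolt yaw 36.7 (np.float64(-0.0015), np.float64(0.0005))
live score 71.3 head z 0.0935 angle 14 bolt yaw 36.7 (np.float64(-0.001), np.float64(0.0005))
```

```bash
sed -i 's/a+30+60/a+60/; s/arange(-14,15,1.)/arange(-16,17,1.)/' fit.py; python3 fit.py
```

```text
w1 score 118.3 head z 0.1092 angle 1 bolt yaw 139.9 (np.float64(-0.0005), np.float64(-0.001))
w3 score 118.1 head z 0.1112 angle 10 bolt yaw 209.2 (np.float64(0.0005), np.float64(-0.0005))
w4 score 117.9 head z 0.1026 angle 6 bolt yaw 236.3 (np.float64(-0.0005), np.float64(-0.0005))
w5 score 118.8 head z 0.1012 angle -7 bolt yaw 190.6 (np.float64(-0.0005), np.float64(0.0))
w6 score 119.7 head z 0.0991 angle -11 bolt yaw 39.7 (np.float64(0.0015), np.float64(0.0))
w7 score 119.1 head z 0.0999 angle -3 bolt yaw 219.6 (np.float64(0.0005), np.float64(-0.0005))
w8 score 119.8 head z 0.0952 angle -5 bolt yaw 55.7 (np.float64(0.001), np.float64(0.0))
live score 119.9 head z 0.0951 angle -5 bolt yaw 55.7 (np.float64(0.001), np.float64(0.0))
```

The fit gives the head at z 0.1112 before the drop, 0.1026 after it and 0.0951 now, with the bolt turned about 360° forward of the drop, so it is consistent. Squaring up at yaw 53° and gripping firmly.

```bash
python3 -m jog '[0,0,0,0,0,0,-0.04, 0,0,0,0,0,0,-0.04, -0.2,0,0,0,0,0,-0.04, -0.2,0,0,0,0,0,-0.04, -0.2,0,0,0,0,0,-0.04, -0.3,0,0,0,0,0,-0.04, -0.3,0,0,0,0,0,-0.04, -0.3,0,0,0,0,0,-0.04]' 40
python3 -m jog '[-0.3,0,0,0,0,0,0, -0.3,0,0,0,0,0,0, -0.3,0,0,0,0,0,0, -0.3,0,0,0,0,0,0]' 40
python3 fit.py | tail -1
```

```text
time: 22.65
eef_pos: [0.5162, 0.1197, 0.0984]
orientation: [180.0, 0.0, 53.0]
contact_force: [1.4, -2.7, 2.4]
opening: 0.0356
grip_force: 39.8
time: 22.98
eef_pos: [0.5162, 0.1198, 0.0984]
orientation: [180.0, 0.0, 53.0]
contact_force: [2.9, -4.9, 1.8]
opening: 0.0354
grip_force: 39.8
live score 120.0 head z 0.0952 angle -2 bolt yaw 55.0 (np.float64(0.001), np.float64(0.0))
```

```bash
python3 -c "
from h import *
print(ctrl.finish_job())"
```

```text
the job is handed in; nothing more can be done
None
```

The job is handed in: the bolt was turned back until it dropped, let settle, then turned forward about one full turn (within a few degrees), and the head is still gripped at 40 N; the wrist camera puts the bolt about 16 mm deep, at the upper edge of the 14.5–16 mm range, and I viewed 12 pictures, over the limit of 10.

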